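# Pack clay channels, interlocked, on the kiln carrier

### The arm

A 6-joint arm with a two-finger parallel gripper is mounted at the origin on the work surface. World frame = base frame: x ahead of the robot, y to its left, z up, the work surface at z = 0. Lengths are in m, angles in degrees, forces in N, time in s.
With the tool pointing down it reaches from about 0.3 to 0.825 m from the base axis. Payload 5.4 kg.
Tool frame: the origin (TCP) lies midway between the tips of the shut fingers; the grasp point (between the pads) lies 19 mm behind it; z points along the fingers, y is the line along which they close (so a half turn about z gives the same grasp; the last joint's range is limited). The gripper opens to 92 mm and grips with 3 to 60 N. Pads are 20 mm wide; open, the fingers measure 128 mm over their backs; the gripper's body (75 mm by 189 mm) begins 69 mm behind the grasp point.
Start: joints at [-83.772, 9.076, 91.501, -0, 79.423, -12.038], TCP at [0.18, -0.546, 0.215] pointing down, gripper open.
Joint ranges: [-166.64, 166.64], [-54.1, 131.32], [10.49, 154.53], [-73.88, 253.88], [9.74, 151.15], [-171.62, 171.62]. Speed limits (degrees/s): [147.25, 147.25, 180, 180, 180, 180].

### API

Orientations are given as a 3x3 rotation matrix whose columns are the frame's x, y, z axes.
In Python, from bench import arm, vision gives the robot as it stands.
- The arm moves only by the tool carry_out, never from a script. Its argument "increments" is a list of rows, each a list of 2 entries, a list of its own where there are three numbers: the shift along the tool's x, y, z in m, then the turn about the tool's z in degrees. In form: [[[tx, ty, tz], spin], ...]. A call has exactly 10 rows; each row shifts and turns the commanded pose from where the row before left it, along the tool's axes as they then stand; what a row does not reach is not made up. A row lasts 1/8 s, in which the tool goes at most 62.5 mm and 10.7 degrees, less where a joint would pass 70% of its speed; a pose out of reach is approached as far as the arm can. A call with a gripper value outside its range is refused whole. "fingers" is the finger opening in m, from 0 to 0.0919, set as the call begins (left out, the last holds). The fingers move at their own pace and stop on an object; "newtons" is the grip in N (left out, the last holds). Time passes only in rows, so rows that do not move let the fingers close, or fill a call up. It gives the time, the measured TCP pose, the force, the opening and the grip force at its end, in the units of the state.
- arm.sense(): the state, without advancing time (a new reading comes with each control period).
- vision.camera(name): name is "scene" or "top" or "wrist"; returns (picture, depth): 400x640x3 uint8, red, green, blue; 400x640 float32, m along the optical axis (not along the pixel's ray), 0 where there is no reading.
- vision.camera_params(name): a dict with "camera_matrix" (3x3 intrinsics, pixels), "R" (3x3) and "t" (3): a world point X has camera coordinates R X + t; the wrist camera has in their place "T_tool_cam" (4x4, takes a point from camera to tool coordinates, whose origin is the TCP and whose axes are the flange's). Camera axes: x right, y down, z forward; pixel columns grow to the right and rows downward; lengths in m; the calibration is good to about 2 mm. A picture is of the moment at which its call begins: read the wrist's pose just before it. camera_params takes no time and is no camera call.
- arm.job_done(): hands the job in; it is judged then, once.
The state is a dict: "clock": time; "joint_pos": joint angles; "joint_vel": joint speeds; "tau": joint torques, N m; "position": TCP position; "tcp_rot": TCP orientation; "wrist_force": force on the tool from outside, world axes, zero at the start; "moment": the same for the moment, N m; "grip_width": opening from 0.0 (shut) to 1.0 (fully open); "finger_force": force on a finger pad.
Only numpy, scipy, OpenCV 4.12 (cv2) and the standard library are available. Lean on these libraries where they do the work, as an engineer would, in place of code of your own. Each camera call takes 0.05 s, during which the arm holds its last target. There are 200 camera calls.

### The job

Pack the clay channels on the carrier for the kiln: first slide the end stop right back, then stand every open-up channel on the dark inlaid places, filling from the place next to the fixed lip with none skipped, and only when all of these stand lay each open-down channel over a gap between two neighbouring uprights (the lip counts as one), so that the flanges interlock and it sits fully down and level. Last, slide the end stop up close to the last open-up channel (within a centimetre) without shoving the row out of place, and leave the other things on the table where they are.

Things in the scene. Friction and masses are not known exactly. Their poses are not given: they have to be found in the camera images.
- carrier: fixed plywood carrier board; origin at table height below the centre of the middle place, z up. Its top is 12 mm above the origin; it runs from y = -207 to +203 mm and from x = -55 to +95 mm. A fixed steel lip stands near its -y end; the track of the end stop runs along its far edge (x = +78 mm)
- lip (a point): middle, half-way up, of the fixed upright steel lip: 40 mm high above the board, 5 mm thick (y = -166 to -161 mm of the carrier), 86 mm long along x, with a foot 5 mm thick on its outer side, 36 mm wide. It does the work of half an open-up channel. Axes as the carrier's
- stop (a joint): position of the sliding end stop along the carrier's +y, in m: 0 nearest the lip (its face 20 mm to +y of the carrier's origin), 0.152 slid right back, at the end of its track away from the lip. It stays where it is left; about 1.5 N moves it slowly
- stop_face (a point): middle of the face of the end stop that looks towards the lip (axes as the carrier's); the stop is a steel plate 10 mm thick that crosses the row (x = -42 to +66 mm), its top 50 mm above the table
- stop_grip (a point): upper part of the black upright grip of the end stop, on its centre line, 18 mm below its top; the grip is 26 mm along the carrier's x by 20 mm along its y, and rises above a slide block 34 mm long in y whose top is 33 mm above the table. This point is 58 mm above the table, at x = +78 mm of the carrier and 10 mm to +y of the stop's face
- bay1 (a point): centre of place 1, next to the lip (y = -96 mm), on the board's top: a dark inlaid rectangle 80 by 62 mm, flush with the board, where one open-up channel stands with its length along the carrier's x. Axes as the carrier's
- bay2 (a point): centre of place 2, in the middle (y = 0), on the board's top: a dark inlaid rectangle 80 by 62 mm, flush with the board, where one open-up channel stands with its length along the carrier's x. Axes as the carrier's
- bay3 (a point): centre of place 3, farthest from the lip (y = +96 mm), on the board's top: a dark inlaid rectangle 80 by 62 mm, flush with the board, where one open-up channel stands with its length along the carrier's x. Axes as the carrier's
- joint1 (a point): point on the board's top midway between the lip and place 1 (y = -144 mm); 34 mm lie between the faces of the two upright flanges there. An open-down channel centred here straddles both with 4 mm to spare on either side and rests with its flanges on the webs (or the lip's foot), its centre 25 mm above this point. Axes as the carrier's
- joint2 (a point): point on the board's top midway between places 1 and 2 (y = -48 mm); 34 mm lie between the faces of the two upright flanges there. An open-down channel centred here straddles both with 4 mm to spare on either side and rests with its flanges on the webs (or the lip's foot), its centre 25 mm above this point. Axes as the carrier's
- joint3 (a point): point on the board's top midway between places 2 and 3 (y = +48 mm); 34 mm lie between the faces of the two upright flanges there. An open-down channel centred here straddles both with 4 mm to spare on either side and rests with its flanges on the webs (or the lip's foot), its centre 25 mm above this point. Axes as the carrier's
- up0_mid (a point): centre, half-way up, of an open-up channel (fired-clay U-section channel, 80 mm long (its x), 62 mm wide (its y), 40 mm high (z), web and both flanges 5 mm thick, 150 g): web below, flanges standing up; it may be absent
- up1_mid (a point): centre, half-way up, of an open-up channel (fired-clay U-section channel, 80 mm long (its x), 62 mm wide (its y), 40 mm high (z), web and both flanges 5 mm thick, 150 g): web below, flanges standing up; it may be absent
- up2_mid (a point): centre, half-way up, of an open-up channel (fired-clay U-section channel, 80 mm long (its x), 62 mm wide (its y), 40 mm high (z), web and both flanges 5 mm thick, 150 g): web below, flanges standing up; it may be absent
- down0_mid (a point): centre, half-way up, of an open-down channel (the same fired-clay U-section channel, 80 mm long (its x), 62 mm wide (its y), 40 mm high (z), web and both flanges 5 mm thick, 150 g): web on top, flanges pointing down
- down1_mid (a point): centre, half-way up, of an open-down channel (the same fired-clay U-section channel, 80 mm long (its x), 62 mm wide (its y), 40 mm high (z), web and both flanges 5 mm thick, 150 g): web on top, flanges pointing down
- jar: bystander: amber glass jar with a white cap, 54 mm across, 68 mm high; origin under its centre
- mug: bystander: white cup, 72 mm across, 85 mm high; origin under its centre
- pin: bystander: short rolling pin lying down, 50 mm thick, 340 mm long with its handles; origin under its centre
- brush: bystander: brush 170 mm long, lying; origin under its middle
- knife: bystander: spatula with a flat blade and wooden handle, 190 mm long, lying; origin under its middle
- bat: bystander: small plaster block 90 x 70 x 25 mm; origin under its centre
Things that resemble listed ones, but are neither listed nor needed, are in the scene too. What is shaped like the part that bears up2_mid but blue, turquoise or yellow is not meant.

How it is judged:
By the outcome, as a careful person would: the job done as asked, in the order asked, and still so for the second after the job is handed in, with the robot touching nothing.
Of up0, up1, up2 only 2 to 3 are there at a start; the rules pass over those that are not, and their reading is None.
At some moment in a run one of down0, down1 may be knocked a few centimetres aside while the robot is not near it.
It also fails if it takes over 210 s, if anything falls off the work surface, if the arm or the gripper's body presses on something with over 40 N, if the wrist force passes 120 N, or if a joint passes its speed limit or range.

## Working session

There is one attempt and no reset: what is moved stays moved. The work goes in short steps, Python scripts to look and compute and a tool call to move; the robot and the scene stay as the last step left them, time stands still between calls to the robot, and variables do not carry over. Pictures are saved under pics/ and viewed, at most 14 in all, crops included, and the job is handed in when it is done.

Besides the shell and the picture viewer there is one more tool, called after "Call:" by a JSON object that holds its "fn" and its "kwargs", one argument or row to a line. carry_out: Moves the arm, as the interface text tells. Its arguments: {"type":"object","properties":{"increments":{"type":"array"},"fingers":{"type":"number"},"newtons":{"type":"number"}},"required":["increments"]}

```bash
ls; mkdir -p pics; cat > h.py <<'E'
import numpy as np, cv2
from bench import arm, vision
def snap(n):
    s=arm.sense(); im,d=vision.camera(n); p=vision.camera_params(n); K=np.array(p["camera_matrix"])
    if n=="wrist":
        T=np.eye(4);T[:3,:3]=s["tcp_rot"];T[:3,3]=s["position"];M=T@np.array(p["T_tool_cam"]);R=M[:3,:3];c=M[:3,3]
    else:
        R=np.array(p["R"]).T;c=-R@np.array(p["t"])
    return im,d,K,R,c
def plane(v,z,K,R,c):
    r=R@np.linalg.solve(K,[v[0],v[1],1]);return c+r*(z-c[2])/r[2]
def cloud(d,K,R,c):
    v,u=np.mgrid[:400,:640];P=np.stack([(u-K[0,2])/K[0,0]*d,(v-K[1,2])/K[1,1]*d,d],-1)
    return P@R.T+c
def save(n,im): cv2.imwrite("pics/"+n+".png",im[:,:,::-1])
E
python3 - <<'E'
from h import *
for n in ("scene","top"):
    o=snap(n);save(n+"0",o[0]);np.savez(n+"0.npz",im=o[0],d=o[1],K=o[2],R=o[3],c=o[4]);print(n,o[4],o[3].tolist())
s=arm.sense();print(s["position"],np.round(s["tcp_rot"],3).tolist(),s["grip_width"],s["clock"])
print(vision.camera_params("wrist")["T_tool_cam"])
E
```

```text
pics
scene [ 0.88085407 -0.5896892   1.25879774] [[0.8589257463992779, 0.4394087700263534, -0.26299523759256654], [0.5120555043949191, -0.7437202137478587, 0.4297434165658671], [-0.006761848216882008, -0.5037858438729365, -0.8638021190770053]]
top [0.40454516 0.00828351 1.96714601] [[0.019912838782067864, -0.9975241100055493, 0.06744722981173422], [-0.999786379685955, -0.019493473539072187, 0.0068701880493441244], [-0.005538397429873996, -0.06756962666034945, -0.9976991889877879]]
[ 0.18015116 -0.54547076  0.21374223] [[0.95, 0.313, -0.0], [0.313, -0.95, 0.002], [0.0, -0.002, -1.0]] 0.9996507618363023 0.1
[[ 3.58147514e-04 -9.63942199e-01 -2.66111459e-01  7.44142727e-02]
 [ 9.99999871e-01  2.49436644e-04  4.42314513e-04  1.45271303e-03]
 [-3.59987675e-04 -2.66111583e-01  9.63942164e-01 -1.70593371e-01]
 [ 0.00000000e+00  0.00000000e+00  0.00000000e+00  1.00000000e+00]]
```

View pics/top0.png

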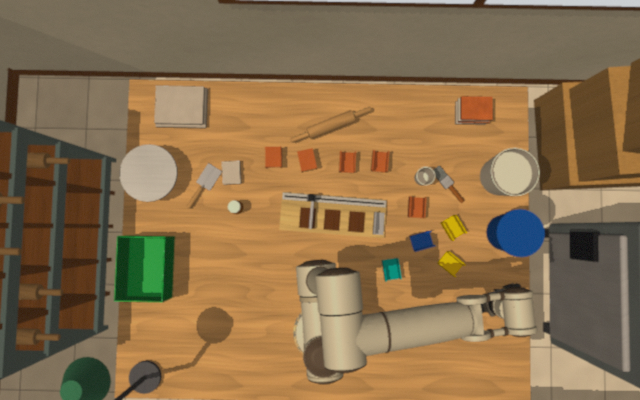

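View pics/scene0.png

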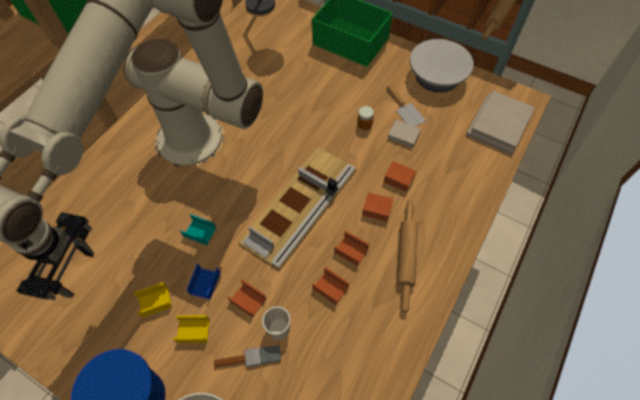

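The pictures show five terracotta channels. In the scene view the open-up ones are at (351,248), (331,287) and (247,298), and the open-down ones at (400,176) and (377,207). In the top view the up ones are at about (347,161), (381,161), (417,207) and the down ones at (274,157), (307,160). Lookalikes are turquoise (198,229), blue (204,282), yellow (153,299)/(192,330), and the red brick stack at top (474,109). The lip is at scene (262,243) and the stop at (331,185).

```bash
cat >> h.py <<'E'
def orange(im):
    h=cv2.cvtColor(im,cv2.COLOR_RGB2HSV);return (((h[...,0]<13)|(h[...,0]>174))&(h[...,1]>130)&(h[...,2]>70)).astype(np.uint8)
def rects(im,d,K,R,c,zmin=.03,zmax=.08):
    P=cloud(d,K,R,c);m=orange(im)*(d>0);m=(m&(P[...,2]>.006)&(P[...,2]<zmax)&(P[...,0]>.2)).astype(np.uint8)
    n,l,st,_=cv2.connectedComponentsWithStats(m)
    for i in range(1,n):
        if st[i,4]<60: continue
        q=P[(l==i)&(P[...,2]>zmin)]
        if len(q)<20: continue
        r=cv2.minAreaRect((q[:,:2]*1000).astype(np.float32))
        print(st[i].tolist(),"rect",np.round(r[0],1),np.round(r[1],1),round(r[2],1),"z",np.round(np.percentile(q[:,2],[5,50,95]),3))
E
python3 - <<'E'
from h import *
for n in ("scene","top"):
    f=np.load(n+"0.npz");a=[f[k] for k in("im","d","K","R","c")];print(n);rects(*a)
f=np.load("scene0.npz");im=f["im"][130:300,220:430];save("c1",cv2.resize(im,None,fx=3.8,fy=3.5))
# carrier corner points: board by height in top view
f=np.load("top0.npz");P=cloud(f["d"],f["K"],f["R"],f["c"]);z=P[...,2]
m=(z>.008)&(z<.1)&(P[...,0]>.22)&(P[...,0]<.52)&(abs(P[...,1])<.3)
n,l,st,_=cv2.connectedComponentsWithStats(m.astype(np.uint8));
for i in range(1,n):
    if st[i,4]>500:
        q=P[l==i];print(st[i],cv2.minAreaRect((q[:,:2]*1000).astype(np.float32)),np.percentile(q[:,2],[5,50]))
E
```

```text
scene
[384, 161, 32, 30, 566] rect [677.4 204.2] [80.6 69.1] 1.8 z [0.032 0.037 0.041]
[363, 193, 30, 28, 602] rect [668.8  72.7] [80.1 68.1] 13.8 z [0.032 0.037 0.041]
[344, 231, 25, 19, 155] rect [667.  -56.3] [ 8.4 74.6] 89.7 z [0.031 0.037 0.041]
[335, 246, 25, 19, 148] rect [ 666.  -113.2] [78.   8.6] 0.1 z [0.031 0.035 0.04 ]
[325, 267, 24, 21, 143] rect [ 673.3 -183.8] [ 6.4 77.1] 86.2 z [0.032 0.037 0.04 ]
[241, 279, 24, 20, 115] rect [ 495.8 -328.8] [ 5.4 80. ] 87.1 z [0.032 0.036 0.041]
[313, 284, 25, 20, 143] rect [ 670.  -240.5] [ 7.  78.4] 84.9 z [0.032 0.037 0.041]
[228, 297, 26, 20, 106] rect [ 493.9 -385.9] [ 5.6 78.4] 87.8 z [0.032 0.037 0.041]
top
[461, 96, 32, 27, 733] rect [ 871.3 -574.4] [123.2  97. ] 89.1 z [0.058 0.071 0.078]
[265, 147, 17, 21, 321] rect [672.8 205.2] [79.  60.1] 1.5 z [0.033 0.041 0.05 ]
[298, 149, 19, 23, 322] rect [664.5  74.5] [79.6 61.5] 13.6 z [0.033 0.04  0.048]
[340, 151, 16, 21, 182] rect [662.3 -82.7] [79.3 59. ] 1.4 z [0.033 0.041 0.048]
[371, 150, 18, 22, 191] rect [ 665.5 -210.1] [63.2 74.6] 84.3 z [0.032 0.04  0.048]
[408, 197, 18, 21, 211] rect [ 488.7 -355.6] [63.9 73.9] 87.4 z [0.031 0.039 0.048]
[ 280  197  108   42 3234] ((442.3751220703125, -32.79545593261719), (416.78173828125, 156.05255126953125), 89.59711456298828) [0.00894514 0.01505557]
```

View pics/c1.png

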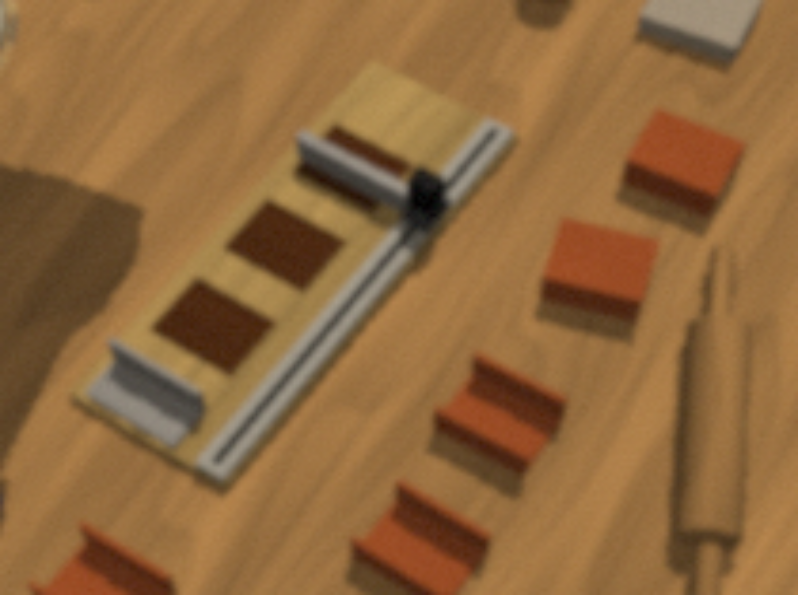

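The crop confirms three channels with upright flanges and two closed-top ones, with the stop partway along its track. Next I take a near look at the carrier with the wrist camera.

Call:
{"fn": "carry_out", "kwargs": {
  "increments": [
    [[0,0,-0.05],9.1],
    [[0,0,-0.05],9.1],
    [[0.04,-0.03,-0.03],0],
    [[0.03,-0.05,-0.01],0],
    [[0.03,-0.05,-0.01],0],
    [[0.03,-0.05,-0.01],0],
    [[0.03,-0.05,0],0],
    [[0.03,-0.05,0],0],
    [[0.03,-0.05,0],0],
    [[0.03,-0.05,0],0]
  ],
  "fingers": 0.0919
}}

```text
clock: 1.35
position: [0.4303, -0.1639, 0.3743]
tcp_rot: [[1.0, 0.001, -0.0], [0.001, -1.0, 0.0], [-0.0, -0.0, -1.0]]
wrist_force: [1.1, -0.2, 0.6]
grip_width: 1.004
finger_force: 0.0
```

Call:
{"fn": "carry_out", "kwargs": {
  "increments": [
    [[0.03,-0.05,0],0],
    [[0.03,-0.05,0],0],
    [[0,-0.03,0],0],
    [[0,0,0],0],
    [[0,0,0],0],
    [[0,0,0],0],
    [[0,0,0],0],
    [[0,0,0],0],
    [[0,0,0],0],
    [[0,0,0],0]
  ]
}}

```text
clock: 2.6
position: [0.4896, -0.0357, 0.3746]
tcp_rot: [[1.0, 0.001, -0.0], [0.001, -1.0, -0.0], [-0.0, 0.0, -1.0]]
wrist_force: [-0.2, 0.4, -0.2]
grip_width: 0.997
finger_force: 0.0
```

```bash
python3 - <<'E'
from h import *
s=arm.sense();print(s["clock"],s["position"],np.round(s["tcp_rot"],3).tolist(),s["wrist_force"])
o=snap("wrist");save("w1",o[0]);np.savez("w1.npz",im=o[0],d=o[1],K=o[2],R=o[3],c=o[4]);print(o[4])
E
```

```text
2.6 [ 0.48960927 -0.03572216  0.3745876 ] [[1.0, 0.001, -0.0], [0.001, -1.0, -0.0], [-0.0, 0.0, -1.0]] [-0.18081642  0.39852917 -0.24805368]
[ 0.56451439 -0.03721908  0.545177  ]
```

View pics/w1.png

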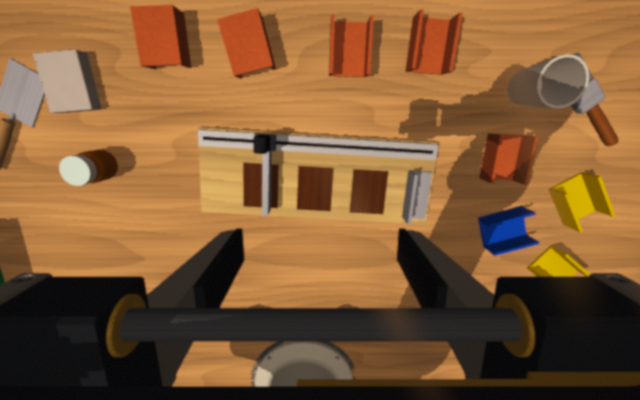

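The wrist view shows the carrier at rows 130–220, columns 200–437. Bays 1 and 2 are at (369,191) and (315,188), the stop grip at (263,143), the lip at (412,193), the up channels at (352,47), (435,43), (507,157), and the down ones at (160,36), (247,42).

```bash
python3 - <<'E'
from h import *
f=np.load("w1.npz");im,d,K,R,c=a=[f[k] for k in("im","d","K","R","c")]
h=cv2.cvtColor(im,cv2.COLOR_RGB2HSV);print(h[190,369],h[190,340],h[145,300])
m=((h[...,2]<115)&(h[...,1]>100)).astype(np.uint8);m[:160]=0;m[222:]=0
n,l,st,ce=cv2.connectedComponentsWithStats(m)
for i in range(1,n):
    if st[i,4]>150 and 200<ce[i][0]<440:
        v,u=np.where(l==i);q=np.array([plane(p,.012,K,R,c)[:2]*1000 for p in zip(u,v)],np.float32)
        print(st[i],np.round(cv2.minAreaRect(q),1) if 0 else cv2.minAreaRect(q),q.mean(0))
m=((h[...,2]<60)).astype(np.uint8);m[:125]=0;m[165:]=0;n,l,st,ce=cv2.connectedComponentsWithStats(m)
for i in range(1,n):
    if st[i,4]>60:print("grip",st[i],ce[i],plane(ce[i],.076,K,R,c))
P=cloud(d,K,R,c)
q=P[(P[...,2]>.008)&(P[...,2]<.03)&(abs(P[...,1])<.3)&(P[...,0]<.57)&(P[...,0]>.36)]
print(cv2.minAreaRect((q[:,:2]*1000).astype(np.float32)),np.median(q[:,2]))
rects(*a)
for uv in((200,130),(437,145),(202,211)):print(uv,plane(uv,.012,K,R,c))
save("c2",cv2.resize(im[115:230,190:450],None,fx=3,fy=3,interpolation=2))
E
```

```text
[ 10 195  85] [ 18 142 205] [11 36 99]
[270 160  12  49 399] ((443.3137512207031, 41.755348205566406), (17.4753360748291, 88.30840301513672), 86.44086456298828) [446.3991  42.6283]
[244 163  18  43 735] ((442.7770080566406, 82.42483520507812), (30.062795639038086, 76.62903594970703), 86.32110595703125) [443.75204   82.858734]
[ 298  167   35   44 1383] ((436.1344299316406, -27.30476951599121), (58.41123580932617, 77.10811614990234), 86.63516998291016) [436.94052  -27.306631]
[ 351  170   37   43 1366] ((430.773681640625, -123.53700256347656), (58.62229919433594, 76.65924072265625), 86.61609649658203) [ 431.44083 -123.47338]
grip [205 134 107  19 482] [263.7219917  142.39004149] [0.52279235 0.04745067 0.076     ]
grip [347 147  84   6 109] [389.68807339 149.14678899] [ 0.51296629 -0.14266067  0.076     ]
grip [ 96 152  20  13 168] [106.01190476 158.22619048] [0.49860509 0.28902003 0.076     ]
((456.097412109375, -31.183746337890625), (410.89501953125, 150.73983764648438), 86.64286804199219) 0.012759235790227863
[130, 4, 61, 65, 2611] rect [676.2 206.2] [80.6 63.6] 2.1 z [0.039 0.04  0.042]
[217, 8, 59, 70, 2612] rect [667.5  74.5] [81.  62.4] 13.6 z [0.039 0.04  0.042]
[406, 9, 21, 63, 593] rect [ 672.2 -182.3] [ 5.9 80.4] 85.8 z [0.031 0.04  0.042]
[435, 12, 28, 62, 721] rect [ 667.6 -239.2] [ 6.2 79.9] 85.7 z [0.032 0.039 0.042]
[329, 14, 18, 62, 336] rect [665.  -54.9] [ 5.  79.6] 88.6 z [0.037 0.04  0.042]
[354, 15, 20, 62, 423] rect [ 663.9 -111.9] [ 5.4 79.9] 88.6 z [0.033 0.04  0.042]
[483, 133, 23, 50, 579] rect [ 493.7 -327.5] [ 6.5 79.4] 87.1 z [0.031 0.039 0.041]
[507, 135, 32, 50, 736] rect [ 490.7 -384.6] [ 7.9 79.8] 88.0 z [0.031 0.039 0.042]
(200, 130) [0.5376457  0.16580086 0.012     ]
(437, 145) [ 0.51310635 -0.23767947  0.012     ]
(202, 211) [0.39391714 0.17687212 0.012     ]
```

View pics/c2.png

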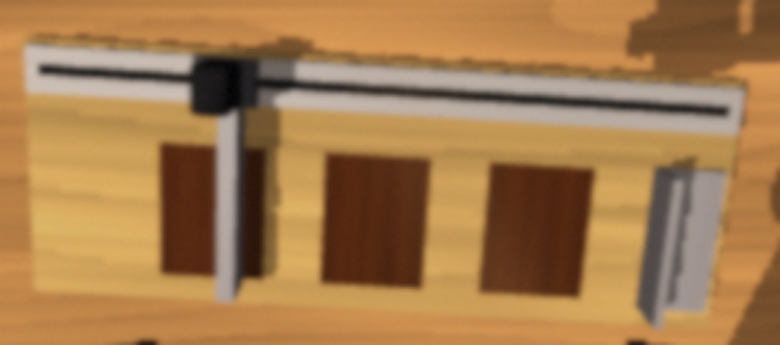

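Call:
{"fn": "carry_out", "kwargs": {
  "increments": [
    [[0,0,0.03],3.4],
    [[0.004,-0.014,0.05],0],
    [[0.004,-0.014,0.05],0],
    [[0.004,-0.014,0.05],0],
    [[0.004,-0.015,0.04],0],
    [[0.004,-0.015,0.03],0],
    [[0.004,-0.015,0.02],0],
    [[0,0,0.02],0],
    [[0,0,0.015],0],
    [[0,0,0],0]
  ]
}}

```text
clock: 3.9
position: [0.5177, 0.0498, 0.0685]
tcp_rot: [[0.998, -0.058, -0.002], [-0.058, -0.998, 0.0], [-0.002, -0.0, -1.0]]
wrist_force: [0.3, -0.6, -0.9]
grip_width: 0.999
finger_force: 0.0
```

Call:
{"fn": "carry_out", "kwargs": {
  "increments": [
    [[0,0,0.01],0],
    [[0,0,0.01],0],
    [[0,0,0],0],
    [[0,0,0],0],
    [[0,0,0],0],
    [[0,0,0],0],
    [[0,0,0],0],
    [[0,0,0],0],
    [[0,0,0],0],
    [[0,0,0],0]
  ]
}}

```text
clock: 5.15
position: [0.5186, 0.0498, 0.0496]
tcp_rot: [[0.998, -0.058, 0.0], [-0.058, -0.998, 0.0], [0.0, -0.0, -1.0]]
wrist_force: [-0.2, -0.6, -0.1]
grip_width: 0.996
finger_force: 0.0
```

```bash
cat >> h.py <<'E'
O=np.array([436.2,-27.5]);PSI=np.deg2rad(-3.35);C=np.array([[np.cos(PSI),np.sin(PSI)],[-np.sin(PSI),np.cos(PSI)]])
def car(p): return C@(np.asarray(p)[:2]*1000-O)   # world m -> carrier mm
def where():
    s=arm.sense();R=np.array(s["tcp_rot"]);print(round(s["clock"],2),"world",np.round(np.array(s["position"])*1000,1),"car",np.round(car(s["position"]),1),"yaw",round(np.rad2deg(np.arctan2(R[1,0],R[0,0])),2),"w",round(s["grip_width"]*91.9,1),"f",np.round(s["wrist_force"],1));return s
E
python3 - <<'E'
from h import *
where();o=snap("wrist");save("w2",o[0])
E
```

```text
5.15 world [518.6  49.8  49.6] car [77.8 82. ] yaw -3.33 w 91.6 f [-0.2 -0.6 -0.1]
```

View pics/w2.png

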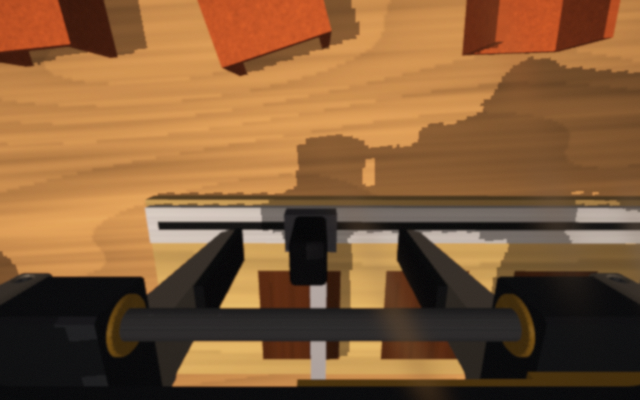

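The black grip stands between the open fingers, at columns 290–327 against a finger midline of 320. Close and slide back.

Call:
{"fn": "carry_out", "kwargs": {
  "increments": [
    [[0,0,0],0],
    [[0,0,0],0],
    [[0,0,0],0],
    [[0,0,0],0],
    [[0,0,0],0],
    [[0,0,0],0],
    [[0,0,0],0],
    [[0,0,0],0],
    [[0,0,0],0],
    [[0,0,0],0]
  ],
  "fingers": 0.01,
  "newtons": 15
}}

```text
clock: 6.45
position: [0.5186, 0.0499, 0.0496]
tcp_rot: [[0.998, -0.058, -0.0], [-0.058, -0.998, 0.0], [-0.0, -0.0, -1.0]]
wrist_force: [0.5, 1.5, -0.5]
grip_width: 0.219
finger_force: 15.0
```

Call:
{"fn": "carry_out", "kwargs": {
  "increments": [
    [[0,-0.005,0],0],
    [[0,-0.005,0],0],
    [[0,-0.005,0],0],
    [[0,-0.005,0],0],
    [[0,-0.005,0],0],
    [[0,-0.005,0],0],
    [[0,-0.005,0],0],
    [[0,-0.005,0],0],
    [[0,-0.005,0],0],
    [[0,-0.005,0],0]
  ]
}}

```text
clock: 7.7
position: [0.5216, 0.1, 0.0496]
tcp_rot: [[0.998, -0.058, 0.0], [-0.058, -0.998, -0.0], [0.0, 0.0, -1.0]]
wrist_force: [0.6, -1.2, -0.9]
grip_width: 0.215
finger_force: 15.0
```

Call:
{"fn": "carry_out", "kwargs": {
  "increments": [
    [[0,-0.005,0],0],
    [[0,-0.005,0],0],
    [[0,-0.005,0],0],
    [[0,-0.005,0],0],
    [[0,-0.005,0],0],
    [[0,-0.005,0],0],
    [[0,-0.005,0],0],
    [[0,-0.005,0],0],
    [[0,-0.003,0],0],
    [[0,0,0],0]
  ]
}}

```text
clock: 8.95
position: [0.5242, 0.1432, 0.0496]
tcp_rot: [[0.998, -0.058, 0.0], [-0.058, -0.998, 0.001], [0.0, -0.001, -1.0]]
wrist_force: [2.0, 1.0, -1.2]
grip_width: 0.212
finger_force: 15.0
```

```bash
python3 - <<'E'
from h import *
where()
E
```

```text
8.95 world [524.2 143.2  49.6] car [ 77.8 175.6] yaw -3.33 w 19.5 f [ 2.   1.  -1.2]
```

Call:
{"fn": "carry_out", "kwargs": {
  "increments": [
    [[0,-0.002,0],0],
    [[0,-0.002,0],0],
    [[0,-0.001,0],0],
    [[0,-0.001,0],0],
    [[0,-0.001,0],0],
    [[0,-0.001,0],0],
    [[0,0,0],0],
    [[0,0,0],0],
    [[0,0,0],0],
    [[0,0,0],0]
  ]
}}

```text
clock: 10.2
position: [0.5246, 0.1508, 0.0496]
tcp_rot: [[0.998, -0.058, 0.0], [-0.058, -0.998, 0.0], [0.0, -0.0, -1.0]]
wrist_force: [2.2, -0.6, -1.4]
grip_width: 0.216
finger_force: 15.0
```

Call:
{"fn": "carry_out", "kwargs": {
  "increments": [
    [[0,-0.001,0],0],
    [[0,0,0],0],
    [[0,-0.001,0],0],
    [[0,0,0],0],
    [[0,-0.001,0],0],
    [[0,0,0],0],
    [[0,0,0],0],
    [[0,0,0],0],
    [[0,0,0],0],
    [[0,0,0],0]
  ]
}}

```text
clock: 11.45
position: [0.5246, 0.1516, 0.0496]
tcp_rot: [[0.998, -0.058, -0.001], [-0.058, -0.998, -0.004], [-0.001, 0.004, -1.0]]
wrist_force: [2.1, -10.6, 0.3]
grip_width: 0.216
finger_force: 15.0
```

```bash
sed -i 's/^O=np.array.*\]);PSI/O=np.array([436.3,-25.8]);PSI/' h.py; python3 - <<'E'
from h import *
where()
for n,p in dict(up0=(.6645,-.0834),up1=(.6699,-.2108),up2=(.4922,-.356),d0=(.6762,.2062),d1=(.6675,.0745)).items():print(n,np.round(car(p),1))
E
```

```text
11.45 world [524.6 151.6  49.6] car [ 77.8 182.3] yaw -3.32 w 19.9 f [  2.1 -10.6   0.3]
up0 [231.2 -44.2]
up1 [ 244. -171.]
up2 [  75.1 -326.4]
d0 [225.9 245.6]
d1 [224.9 113.6]
```

Call:
{"fn": "carry_out", "kwargs": {
  "increments": [
    [[0,0.002,0],0],
    [[0,0,0],0],
    [[0,0,0],0],
    [[0,0,0],0],
    [[0,0,0],0],
    [[0,0,0],0],
    [[0,0,-0.03],0],
    [[0,0,-0.04],0],
    [[0,0,-0.04],0],
    [[0,0,0],0]
  ],
  "fingers": 0.0919,
  "newtons": 20
}}

```text
clock: 12.7
position: [0.5273, 0.1518, 0.1636]
tcp_rot: [[0.998, -0.058, 0.008], [-0.058, -0.998, 0.001], [0.008, -0.001, -1.0]]
wrist_force: [0.5, 0.5, -0.5]
grip_width: 1.0
finger_force: 0.0
```

Call:
{"fn": "carry_out", "kwargs": {
  "increments": [
    [[0.025,0.038,0],0],
    [[0.025,0.038,0],0],
    [[0.025,0.038,0],0],
    [[0.025,0.038,0],0],
    [[0.026,0.037,0],0],
    [[0.026,0.037,0],0],
    [[0,0,0],0],
    [[0,0,0],0],
    [[0,0,0],0],
    [[0,0,0],0]
  ]
}}

```text
clock: 13.95
position: [0.6628, -0.0818, 0.1597]
tcp_rot: [[0.998, -0.057, -0.0], [-0.057, -0.998, 0.0], [-0.0, -0.0, -1.0]]
wrist_force: [0.6, -0.1, 0.7]
grip_width: 1.003
finger_force: 0.0
```

```bash
cat >> h.py <<'E'
def look(zmin=.032,zmax=.075,rad=.3):
    s=where();im,d,K,R,c=snap("wrist");P=cloud(d,K,R,c);m=(orange(im)*(d>0)&(P[...,2]>zmin)&(P[...,2]<zmax)).astype(np.uint8)
    n,l,st,ce=cv2.connectedComponentsWithStats(m)
    for i in range(1,n):
        if st[i,4]<150: continue
        q=P[l==i];zt=np.percentile(q[:,2],95);q=q[q[:,2]>zt-.008];t=np.array([car(p) for p in q],np.float32)
        r=cv2.minAreaRect(t);w,h,a=*r[1],r[2]
        if w<h:a-=90
        print("px",np.round(ce[i]),"car",np.round(r[0],1),"size",np.round(sorted(r[1]),1),"yaw rel",round((a+90)%180-90,1),"ztop",round(zt*1000,1),"edge" if st[i,0]==0 or st[i,1]==0 or st[i,0]+st[i,2]>=640 else "")
    return im
E
python3 - <<'E'
from h import *
look()
E
```

```text
13.95 world [662.8 -81.8 159.7] car [229.4 -42.6] yaw -3.27 w 92.2 f [ 0.6 -0.1  0.7]
px [421. 178.] car [ 244.3 -142.3] size [ 6.  79.9] yaw rel -1.2 ztop 41.5 
px [481. 179.] car [ 243.1 -199.1] size [ 6.4 80.1] yaw rel -0.4 ztop 41.5 
px [349. 187.] car [232.3 -72. ] size [ 4.7 79.5] yaw rel 1.6 ztop 41.6 
px [158. 196.] car [224.4 113.8] size [63.5 80.1] yaw rel 16.9 ztop 41.5 
px [291. 190.] car [230.1 -15.6] size [ 5.3 80.1] yaw rel 2.0 ztop 41.5 
px [ 28. 198.] car [225.6 245.4] size [64.3 80.3] yaw rel 5.5 ztop 41.5 edge
```

Call:
{"fn": "carry_out", "kwargs": {
  "increments": [
    [[0.002,0.001,0.03],-2],
    [[0,0,0.04],0],
    [[0,0,0.04],0],
    [[0,0,0.02],0],
    [[0,0,0.01],0],
    [[0,0,0.01],0],
    [[0,0,0],0],
    [[0,0,0],0],
    [[0,0,0],0],
    [[0,0,0],0]
  ]
}}

```text
clock: 15.25
position: [0.6654, -0.084, 0.0101]
tcp_rot: [[1.0, -0.023, 0.001], [-0.023, -1.0, -0.0], [0.001, 0.0, -1.0]]
wrist_force: [-0.5, 0.2, -1.0]
grip_width: 1.001
finger_force: 0.0
```

Call:
{"fn": "carry_out", "kwargs": {
  "increments": [
    [[0,0,0],0],
    [[0,0,0],0],
    [[0,0,0],0],
    [[0,0,0],0],
    [[0,0,0],0],
    [[0,0,-0.02],0],
    [[0,0,-0.03],0],
    [[0,0,-0.03],0],
    [[0,0,-0.03],2],
    [[0,0,0],0]
  ],
  "fingers": 0.05,
  "newtons": 20
}}

```text
clock: 16.5
position: [0.6676, -0.0848, 0.1241]
tcp_rot: [[0.998, -0.058, 0.007], [-0.058, -0.998, -0.002], [0.008, 0.002, -1.0]]
wrist_force: [0.4, -0.8, -0.8]
grip_width: 0.671
finger_force: 20.0
```

```bash
python3 - <<'E'
from h import *
look(.032,.3)
E
```

```text
16.5 world [667.6 -84.8 124.1] car [234.3 -45.4] yaw -3.32 w 61.7 f [ 0.4 -0.8 -0.8]
px [430. 190.] car [ 244.2 -142.4] size [ 6.1 80.1] yaw rel -0.8 ztop 41.4 
px [496. 192.] car [ 243.5 -199.1] size [ 6.7 79.6] yaw rel -0.9 ztop 41.3 
px [136. 213.] car [224.2 113.9] size [64.2 80.4] yaw rel 17.3 ztop 41.4 
px [ 13. 220.] car [224.6 217.9] size [29.3 85.1] yaw rel -12.9 ztop 41.3 edge
px [321. 239.] car [240.6 -47.3] size [65.4 66.1] yaw rel 0.1 ztop 155.4
```

Call:
{"fn": "carry_out", "kwargs": {
  "increments": [
    [[-0.03,0,0],0],
    [[-0.04,0,0],0],
    [[-0.04,0.01,0],0],
    [[-0.04,0.01,0],0],
    [[-0.04,0.01,0],0],
    [[-0.03,0.01,0],0],
    [[-0.011,0.011,0],0],
    [[0,0,0],0],
    [[0,0,0],0],
    [[0,0,0],0]
  ]
}}

```text
clock: 17.8
position: [0.4322, -0.1213, 0.1196]
tcp_rot: [[0.998, -0.057, 0.0], [-0.057, -0.998, 0.0], [0.0, -0.0, -1.0]]
wrist_force: [0.2, -0.4, -1.0]
grip_width: 0.674
finger_force: 20.0
```

```bash
python3 - <<'E'
from h import *
im=look(.032,.3);save("w3",im)
E
```

```text
17.8 world [ 432.2 -121.3  119.6] car [  1.5 -95.6] yaw -3.29 w 62.0 f [ 0.2 -0.4 -1. ]
px [573. 119.] car [  74.  -297.7] size [ 7.9 79.7] yaw rel 0.2 ztop 41.3 
px [633. 156.] car [  46.4 -352.5] size [ 6.9 23.1] yaw rel 14.0 ztop 41.2 edge
px [321. 240.] car [  7.8 -96.8] size [63.5 66.5] yaw rel 0.2 ztop 150.8
```

View pics/w3.png

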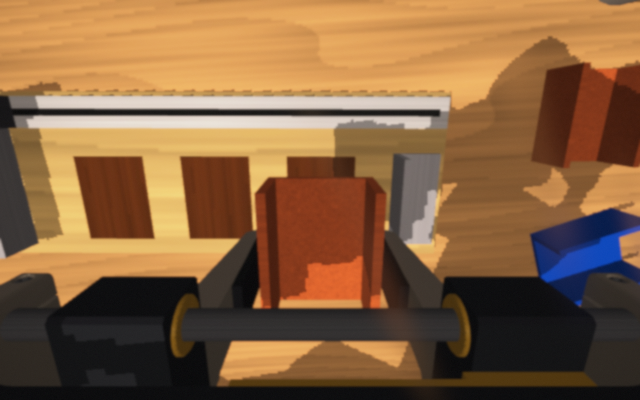

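The channel is held centred over bay 1, with the lip on the right at column 415 and bays 2/3 at (217,198)/(113,198). I use those bays to check the carrier origin.

```bash
python3 - <<'E'
from h import *
im,d,K,R,c=snap("wrist")
h=cv2.cvtColor(im,cv2.COLOR_RGB2HSV);m=((h[...,2]<135)&(h[...,1]>140)&(h[...,0]<15)).astype(np.uint8);m[:145]=0;m[250:]=0;m[:,255:]=0
n,l,st,ce=cv2.connectedComponentsWithStats(m)
for i in range(1,n):
    if st[i,4]>1500:
        v,u=np.where(l==i);q=np.array([car(plane(p,.012,K,R,c)) for p in zip(u,v)],np.float32);print(st[i],cv2.minAreaRect(q))
P=cloud(d,K,R,c)
q=P[(P[...,2]>.008)&(P[...,2]<.016)];t=np.array([car(p) for p in q]);t=t[(abs(t[:,0]-20)<120)&(t[:,1]>-150)&(t[:,1]<150)];print(np.percentile(t,[1,99],axis=0))
q=P[(P[...,2]>.045)&(P[...,2]<.056)];t=np.array([car(p) for p in q]);t=t[(t[:,1]<-140)&(t[:,1]>-190)];print(len(t),np.percentile(t,[2,50,98],axis=0))
E
```

```text
[  75  157   79   81 5222] ((-0.3772087097167969, 94.94366455078125), (77.61261749267578, 60.43838119506836), 0.07907908409833908)
[ 181  157   72   82 5154] ((-0.7655792236328125, -1.3422279357910156), (78.65684509277344, 60.364830017089844), 0.07980333268642426)
[[ -53.07478428 -144.6337005 ]
 [  94.16484547  147.6737723 ]]
698 [[ -21.87861296 -167.69999667]
 [  11.57027913 -164.49643039]
 [  42.37664117 -162.46247284]]
```

Call:
{"fn": "carry_out", "kwargs": {
  "increments": [
    [[-0.001,0.001,0.03],0],
    [[0,0,0.03],0],
    [[0,0,0.02],0],
    [[0,0,0.008],0],
    [[0,0,0.004],0],
    [[0,0,0.003],0],
    [[0,0,0.002],0],
    [[0,0,0],0],
    [[0,0,0],0],
    [[0,0,0],0]
  ]
}}

```text
clock: 19.15
position: [0.4306, -0.1224, 0.0228]
tcp_rot: [[0.998, -0.058, 0.0], [-0.058, -0.998, -0.0], [0.0, 0.0, -1.0]]
wrist_force: [-0.3, -0.4, -1.6]
grip_width: 0.674
finger_force: 20.0
```

Call:
{"fn": "carry_out", "kwargs": {
  "increments": [
    [[0,0,0],0],
    [[0,0,0],0],
    [[0,0,0],0],
    [[0,0,0],0],
    [[0,0,-0.01],0],
    [[0,0,-0.03],0],
    [[0,0,-0.04],0],
    [[0,0,-0.04],0],
    [[0.025,0,0],0],
    [[0.025,0,0],0]
  ],
  "fingers": 0.074
}}

```text
clock: 20.4
position: [0.4816, -0.1256, 0.1444]
tcp_rot: [[0.998, -0.058, 0.002], [-0.058, -0.998, -0.001], [0.003, 0.001, -1.0]]
wrist_force: [0.5, -0.8, 0.0]
grip_width: 0.807
finger_force: 0.0
```

Call:
{"fn": "carry_out", "kwargs": {
  "increments": [
    [[0.035,0.01,0],0],
    [[0.035,0.01,0],0],
    [[0.03,0.01,0],0],
    [[0.03,0.01,0],0],
    [[0.03,0.01,0],0],
    [[0.033,0.015,0],0],
    [[0,0.01,0],0],
    [[0,0,0],0],
    [[0,0,0],0],
    [[0,0,0],0]
  ],
  "fingers": 0.0919
}}

```text
clock: 21.65
position: [0.6683, -0.2109, 0.143]
tcp_rot: [[0.998, -0.058, -0.0], [-0.058, -0.998, 0.0], [-0.0, -0.0, -1.0]]
wrist_force: [-0.0, 0.1, 0.8]
grip_width: 0.998
finger_force: 0.0
```

```bash
python3 - <<'E'
from h import *
look(.032,.3)
E
```

```text
21.65 world [ 668.3 -210.9  143. ] car [ 242.4 -171.2] yaw -3.32 w 91.7 f [-0.   0.1  0.8]
px [287. 193.] car [ 244.5 -142.5] size [ 5.1 79.5] yaw rel -0.9 ztop 41.4 
px [349. 195.] car [ 243.5 -199.5] size [ 5.3 79.7] yaw rel -0.9 ztop 41.4 
px [ 24. 219.] car [224.5 113.5] size [64.4 80.2] yaw rel 17.0 ztop 41.4 edge
px [436. 359.] car [  61.1 -298.3] size [ 5.9 51.1] yaw rel 0.4 ztop 41.2
```

Call:
{"fn": "carry_out", "kwargs": {
  "increments": [
    [[0.002,0,0.03],1],
    [[0,0,0.04],0],
    [[0,0,0.03],0],
    [[0,0,0.018],0],
    [[0,0,0.01],0],
    [[0,0,0.005],0],
    [[0,0,0],0],
    [[0,0,0],0],
    [[0,0,0],0],
    [[0,0,0],0]
  ]
}}

```text
clock: 22.95
position: [0.6709, -0.2116, 0.01]
tcp_rot: [[0.997, -0.076, 0.0], [-0.076, -0.997, -0.0], [0.001, 0.0, -1.0]]
wrist_force: [0.5, 0.3, -0.3]
grip_width: 1.003
finger_force: 0.0
```

Call:
{"fn": "carry_out", "kwargs": {
  "increments": [
    [[0,0,0],0],
    [[0,0,0],0],
    [[0,0,0],0],
    [[0,0,0],0],
    [[0,0,0],0],
    [[0,0,-0.02],0],
    [[0,0,-0.03],0],
    [[0,0,-0.03],0],
    [[0,0,-0.03],-1],
    [[0,0,0],0]
  ],
  "fingers": 0.05
}}

```text
clock: 24.2
position: [0.673, -0.2128, 0.1243]
tcp_rot: [[0.998, -0.058, 0.007], [-0.058, -0.998, -0.004], [0.007, 0.003, -1.0]]
wrist_force: [-0.0, -0.7, -1.8]
grip_width: 0.676
finger_force: 20.0
```

Call:
{"fn": "carry_out", "kwargs": {
  "increments": [
    [[-0.02,-0.011,0],0],
    [[-0.035,-0.025,0],0],
    [[-0.035,-0.025,0],0],
    [[-0.035,-0.025,0],0],
    [[-0.035,-0.025,0],0],
    [[-0.035,-0.025,0],0],
    [[-0.03,-0.02,0],0],
    [[-0.02,-0.015,0],0],
    [[0,0,0],0],
    [[0,0,0],0]
  ]
}}

```text
clock: 25.45
position: [0.4365, -0.027, 0.1195]
tcp_rot: [[0.998, -0.059, 0.0], [-0.059, -0.998, -0.0], [0.0, 0.0, -1.0]]
wrist_force: [-0.1, 0.3, -1.3]
grip_width: 0.675
finger_force: 20.0
```

```bash
python3 - <<'E'
from h import *
look(.032,.3)
E
```

```text
25.45 world [436.5 -27.  119.5] car [ 0.3 -1.2] yaw -3.35 w 62.0 f [-0.1  0.3 -1.3]
px [401. 198.] car [  6.8 -58.3] size [29.6 65.4] yaw rel 0.2 ztop 53.3 
px [468. 206.] car [  -0.6 -126.8] size [ 5.8 80.3] yaw rel 0.2 ztop 53.1 
px [321. 241.] car [ 6.6 -2.9] size [65.1 65.6] yaw rel -0.0 ztop 150.9
```

Call:
{"fn": "carry_out", "kwargs": {
  "increments": [
    [[0,-0.001,0.03],0],
    [[0,0,0.03],0],
    [[0,0,0.02],0],
    [[0,0,0.008],0],
    [[0,0,0.004],0],
    [[0,0,0.003],0],
    [[0,0,0.002],0],
    [[0,0,0],0],
    [[0,0,0],0],
    [[0,0,0],0]
  ]
}}

```text
clock: 26.75
position: [0.4363, -0.0256, 0.0228]
tcp_rot: [[0.998, -0.058, 0.0], [-0.058, -0.998, -0.0], [0.0, 0.0, -1.0]]
wrist_force: [-0.3, 0.0, -0.6]
grip_width: 0.672
finger_force: 20.0
```

Call:
{"fn": "carry_out", "kwargs": {
  "increments": [
    [[0,0,0],0],
    [[0,0,0],0],
    [[0,0,0],0],
    [[0,0,0],0],
    [[0,0,-0.01],0],
    [[0,0,-0.03],0],
    [[0,0,-0.04],0],
    [[0,0,-0.04],0],
    [[0,0.02,0],0],
    [[0.01,0.04,0],0]
  ],
  "fingers": 0.074
}}

```text
clock: 28.0
position: [0.443, -0.086, 0.1441]
tcp_rot: [[0.998, -0.056, 0.002], [-0.056, -0.998, -0.001], [0.002, 0.001, -1.0]]
wrist_force: [0.6, -0.2, -0.1]
grip_width: 0.805
finger_force: 0.0
```

Call:
{"fn": "carry_out", "kwargs": {
  "increments": [
    [[0.01,0.04,0],0],
    [[0.01,0.04,0],0],
    [[0.01,0.04,0],0],
    [[0.01,0.04,0],0],
    [[0.01,0.04,0],0],
    [[0.01,0.04,0],0],
    [[0.005,0.026,0],0],
    [[0,0,0],0],
    [[0,0,0],0],
    [[0,0,0],0]
  ],
  "fingers": 0.0919
}}

```text
clock: 29.25
position: [0.492, -0.3541, 0.1427]
tcp_rot: [[0.998, -0.057, -0.0], [-0.057, -0.998, 0.0], [-0.0, -0.0, -1.0]]
wrist_force: [-0.9, 0.2, -0.1]
grip_width: 1.0
finger_force: 0.0
```

```bash
python3 - <<'E'
from h import *
im=look(.032,.3);save("w4",im)
E
```

```text
29.25 world [ 492.  -354.1  142.7] car [  74.8 -324.5] yaw -3.27 w 91.9 f [-0.9  0.2 -0.1]
px [290. 196.] car [  74.4 -298.1] size [ 5.2 80.1] yaw rel 0.7 ztop 41.5 
px [351. 196.] car [  75.1 -355. ] size [ 5.2 79.6] yaw rel 0.7 ztop 41.5 
px [ 46. 254.] car [  68.  -151.1] size [ 32.6 205.3] yaw rel -60.1 ztop 53.5 
px [107. 255.] car [ 106.4 -265.6] size [1.1 4.7] yaw rel 85.4 ztop 236.0 
px [  4. 265.] car [  65.4 -127.2] size [ 32.2 240.3] yaw rel -62.9 ztop 53.7 edge
```

View pics/w4.png

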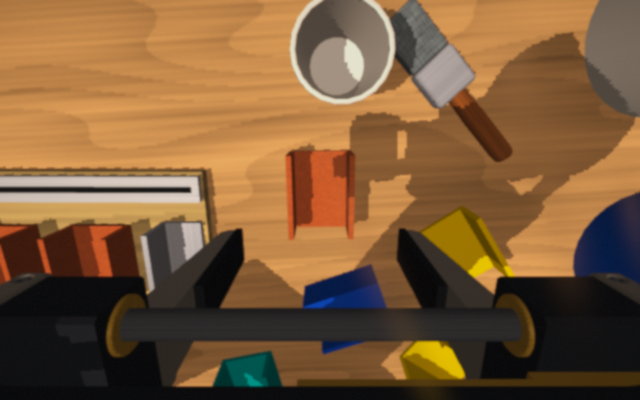

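Call:
{"fn": "carry_out", "kwargs": {
  "increments": [
    [[0.001,0.002,0.03],0],
    [[0,0,0.04],0],
    [[0,0,0.03],0],
    [[0,0,0.018],0],
    [[0,0,0.01],0],
    [[0,0,0.005],0],
    [[0,0,0],0],
    [[0,0,0],0],
    [[0,0,0],0],
    [[0,0,0],0]
  ]
}}

```text
clock: 30.55
position: [0.4931, -0.3576, 0.01]
tcp_rot: [[0.998, -0.058, 0.0], [-0.058, -0.998, -0.0], [0.0, 0.0, -1.0]]
wrist_force: [0.5, 0.5, -1.1]
grip_width: 1.0
finger_force: 0.0
```

Call:
{"fn": "carry_out", "kwargs": {
  "increments": [
    [[0,0,0],0],
    [[0,0,0],0],
    [[0,0,0],0],
    [[0,0,0],0],
    [[0,0,0],0],
    [[0,0,-0.02],0],
    [[0,0,-0.03],0],
    [[0,0,-0.03],0],
    [[0,0,-0.03],0],
    [[0,-0.02,0],0]
  ],
  "fingers": 0.05
}}

```text
clock: 31.8
position: [0.4958, -0.3397, 0.1237]
tcp_rot: [[0.998, -0.06, 0.006], [-0.06, -0.998, -0.006], [0.006, 0.006, -1.0]]
wrist_force: [0.5, 0.5, -1.8]
grip_width: 0.673
finger_force: 20.0
```

Call:
{"fn": "carry_out", "kwargs": {
  "increments": [
    [[-0.005,-0.04,0],0],
    [[-0.01,-0.05,0],0],
    [[-0.01,-0.05,0],0],
    [[-0.01,-0.05,0],0],
    [[-0.01,-0.05,0],0],
    [[-0.01,-0.05,0],0],
    [[-0.01,-0.05,0],0],
    [[-0.01,-0.042,0],0],
    [[0,-0.02,0],0],
    [[0,0,0],0]
  ]
}}

```text
clock: 33.05
position: [0.4408, 0.07, 0.1184]
tcp_rot: [[0.998, -0.055, -0.002], [-0.055, -0.998, 0.0], [-0.002, -0.0, -1.0]]
wrist_force: [0.2, 0.0, -1.2]
grip_width: 0.675
finger_force: 20.0
```

```bash
python3 - <<'E'
from h import *
look(.032,.3)
E
```

```text
33.05 world [440.8  70.  118.4] car [-1.1 95.9] yaw -3.15 w 62.0 f [ 0.2  0.  -1.2]
px [402. 197.] car [ 6.  37.6] size [27.3 66. ] yaw rel 0.3 ztop 53.3 
px [469. 205.] car [ -1.2 -29.7] size [ 6.1 80.3] yaw rel -0.2 ztop 53.1 
px [518. 205.] car [ -0.5 -70. ] size [ 7.1 80.1] yaw rel -0.2 ztop 53.0 
px [586. 206.] car [  -0.8 -127.1] size [ 8.3 80.5] yaw rel -0.6 ztop 53.0 
px [321. 241.] car [ 4.8 94.2] size [65.4 65.4] yaw rel -89.9 ztop 149.6
```

Call:
{"fn": "carry_out", "kwargs": {
  "increments": [
    [[0.001,0,0.03],0],
    [[0,0,0.03],0],
    [[0,0,0.02],0],
    [[0,0,0.008],0],
    [[0,0,0.004],0],
    [[0,0,0.003],0],
    [[0,0,0.002],0],
    [[0,0,0],0],
    [[0,0,0],0],
    [[0,0,0],0]
  ]
}}

```text
clock: 34.35
position: [0.4437, 0.0682, 0.0228]
tcp_rot: [[0.998, -0.058, 0.0], [-0.058, -0.998, -0.0], [0.0, 0.0, -1.0]]
wrist_force: [0.0, -0.3, -1.2]
grip_width: 0.676
finger_force: 20.0
```

Call:
{"fn": "carry_out", "kwargs": {
  "increments": [
    [[0,0,0],0],
    [[0,0,0],0],
    [[0,0,0],0],
    [[0,0,0],0],
    [[0,0,-0.01],0],
    [[0,0,-0.03],0],
    [[0,0,-0.05],0],
    [[0,0,-0.06],0],
    [[0.02,0,-0.05],0],
    [[0.04,0,0],0]
  ],
  "fingers": 0.074
}}

```text
clock: 35.6
position: [0.5069, 0.0646, 0.2293]
tcp_rot: [[0.998, -0.058, 0.012], [-0.058, -0.998, -0.001], [0.012, 0.001, -1.0]]
wrist_force: [0.2, -0.3, 0.4]
grip_width: 0.801
finger_force: 0.0
```

Call:
{"fn": "carry_out", "kwargs": {
  "increments": [
    [[0.04,0,0],0],
    [[0.04,0,0],0],
    [[0.04,-0.01,0],0],
    [[0.03,-0.01,0],0],
    [[0.014,0,0],0],
    [[0,0,0],0],
    [[0,0,0],0],
    [[0,0,0],0],
    [[0,0,0],0],
    [[0,0,0],0]
  ],
  "fingers": 0.0919
}}

```text
clock: 36.85
position: [0.6682, 0.0751, 0.2228]
tcp_rot: [[0.998, -0.058, 0.0], [-0.058, -0.998, -0.0], [0.0, 0.0, -1.0]]
wrist_force: [-0.5, -0.2, 1.2]
grip_width: 1.003
finger_force: 0.0
```

```bash
python3 - <<'E'
from h import *
look(.032,.3)
E
```

```text
36.85 world [668.2  75.1 222.8] car [225.6 114.3] yaw -3.34 w 92.2 f [-0.5 -0.2  1.2]
px [319. 180.] car [224.5 113.8] size [62.  80.4] yaw rel 16.8 ztop 41.6 
px [207. 178.] car [225.8 245.8] size [62.9 80.2] yaw rel 5.4 ztop 41.5 
px [356. 356.] car [-12.7  63.6] size [ 5.2 51.9] yaw rel 0.1 ztop 53.2 
px [383. 356.] car [-13.8  26.5] size [ 5.5 53.7] yaw rel -0.0 ztop 53.1 
px [424. 355.] car [-13.5 -30.4] size [ 5.9 52.9] yaw rel 0.7 ztop 53.0 
px [452. 361.] car [-25.8 -70.4] size [ 6.  29.4] yaw rel -0.3 ztop 52.9
```

Call:
{"fn": "carry_out", "kwargs": {
  "increments": [
    [[-0.001,0,0.04],0],
    [[0,0,0.04],-8.4],
    [[0,0,0.04],-8.4],
    [[0,0,0.04],0],
    [[0,0,0.02],0],
    [[0,0,0.015],0],
    [[0,0,0.01],0],
    [[0,0,0.004],0],
    [[0,0,0],0],
    [[0,0,0],0]
  ]
}}

```text
clock: 38.15
position: [0.668, 0.0752, 0.0145]
tcp_rot: [[0.972, 0.233, 0.002], [0.233, -0.972, -0.0], [0.001, 0.0, -1.0]]
wrist_force: [-0.2, 0.6, -0.4]
grip_width: 1.0
finger_force: 0.0
```

Call:
{"fn": "carry_out", "kwargs": {
  "increments": [
    [[0,0,0],0],
    [[0,0,0],0],
    [[0,0,0],0],
    [[0,0,0],0],
    [[0,0,0],0],
    [[0,0,-0.02],0],
    [[0,0,-0.04],0],
    [[0,0,-0.04],8.4],
    [[0,0,-0.03],8.4],
    [[0,0,0],0]
  ],
  "fingers": 0.05
}}

```text
clock: 39.4
position: [0.6698, 0.0749, 0.1481]
tcp_rot: [[0.998, -0.057, 0.008], [-0.057, -0.998, -0.001], [0.008, 0.0, -1.0]]
wrist_force: [0.5, 0.7, -0.9]
grip_width: 0.672
finger_force: 20.0
```

Call:
{"fn": "carry_out", "kwargs": {
  "increments": [
    [[-0.03,0.02,0],0],
    [[-0.035,0.03,0],0],
    [[-0.035,0.03,0],0],
    [[-0.035,0.03,0],0],
    [[-0.035,0.025,0],0],
    [[-0.03,0.02,0],0],
    [[-0.024,0.007,0],0],
    [[0,0,0],0],
    [[0,0,0],0],
    [[0,0,0],0]
  ]
}}

```text
clock: 40.65
position: [0.4349, -0.0732, 0.1435]
tcp_rot: [[0.998, -0.057, 0.0], [-0.057, -0.998, 0.0], [0.0, -0.0, -1.0]]
wrist_force: [0.6, -0.9, -2.5]
grip_width: 0.674
finger_force: 20.0
```

```bash
python3 - <<'E'
from h import *
im=look(.032,.3);save("w5",im)
E
```

```text
40.65 world [434.9 -73.2 143.5] car [  1.4 -47.4] yaw -3.25 w 61.9 f [ 0.6 -0.9 -2.5]
px [6. 9.] car [156.7 201.7] size [10.7 13.7] yaw rel -87.4 ztop 41.4 edge
px [134. 198.] car [ -0.  120.3] size [ 7.1 80.6] yaw rel 0.4 ztop 53.0 
px [196. 198.] car [ 0.5 63.5] size [ 6.1 79.9] yaw rel 0.1 ztop 53.2 
px [237. 198.] car [ 0.4 11.9] size [35.2 77.4] yaw rel -0.3 ztop 53.3 
px [325. 241.] car [  8.7 -55.7] size [66.1 77. ] yaw rel -89.8 ztop 171.2
```

View pics/w5.png

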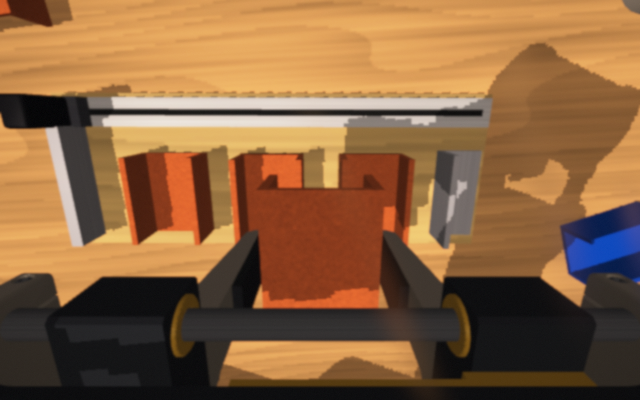

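The open-down channel hangs level over the bay 1/2 gap, its edges at columns 258–385 and the uprights' flanges at 303 and 340 between them. Lower it slowly.

Call:
{"fn": "carry_out", "kwargs": {
  "increments": [
    [[-0.001,0.001,0.03],0],
    [[0,0,0.03],0],
    [[0,0,0.01],0],
    [[0,0,0.008],0],
    [[0,0,0.008],0],
    [[0,0,0.008],0],
    [[0,0,0.008],0],
    [[0,0,0.005],0],
    [[0,0,0.003],0],
    [[0,0,0],0]
  ]
}}

```text
clock: 41.95
position: [0.4332, -0.0744, 0.0335]
tcp_rot: [[0.998, -0.058, -0.0], [-0.058, -0.998, 0.0], [-0.0, -0.0, -1.0]]
wrist_force: [-0.5, 0.3, -1.5]
grip_width: 0.672
finger_force: 20.0
```

```bash
python3 - <<'E'
from h import *
where()
E
```

```text
41.95 world [433.2 -74.4  33.5] car [ -0.3 -48.7] yaw -3.33 w 61.8 f [-0.5  0.3 -1.5]
```

Call:
{"fn": "carry_out", "kwargs": {
  "increments": [
    [[0,0,0.001],0],
    [[0,0,0.001],0],
    [[0,0,0],0],
    [[0,0,0],0],
    [[0,0,0],0],
    [[0,0,0],0],
    [[0,0,0],0],
    [[0,0,0],0],
    [[0,0,0],0],
    [[0,0,0],0]
  ]
}}

```text
clock: 43.2
position: [0.4333, -0.0745, 0.0316]
tcp_rot: [[0.998, -0.058, 0.0], [-0.058, -0.998, -0.0], [0.0, 0.0, -1.0]]
wrist_force: [0.0, -1.1, -1.0]
grip_width: 0.672
finger_force: 20.0
```

Call:
{"fn": "carry_out", "kwargs": {
  "increments": [
    [[0,0,0],0],
    [[0,0,0],0],
    [[0,0,0],0],
    [[0,0,0],0],
    [[0,0,-0.01],0],
    [[0,0,-0.03],0],
    [[0,0,-0.05],0],
    [[0,0,-0.05],0],
    [[0,0,-0.05],0],
    [[0.02,-0.03,0],0]
  ],
  "fingers": 0.072
}}

```text
clock: 44.45
position: [0.4577, -0.0475, 0.2275]
tcp_rot: [[0.998, -0.061, 0.01], [-0.061, -0.998, -0.004], [0.01, 0.004, -1.0]]
wrist_force: [0.0, 0.4, 0.0]
grip_width: 0.784
finger_force: 0.0
```

Call:
{"fn": "carry_out", "kwargs": {
  "increments": [
    [[0.03,-0.04,0],0],
    [[0.03,-0.04,0],0],
    [[0.03,-0.04,0],0],
    [[0.03,-0.04,0],0],
    [[0.03,-0.04,0],0],
    [[0.03,-0.04,0],0],
    [[0.026,-0.025,0],0],
    [[0,0,0],0],
    [[0,0,0],0],
    [[0,0,0],0]
  ],
  "fingers": 0.0919
}}

```text
clock: 45.7
position: [0.6756, 0.2061, 0.2223]
tcp_rot: [[0.998, -0.059, 0.0], [-0.059, -0.998, -0.0], [0.0, 0.0, -1.0]]
wrist_force: [0.6, 0.5, 0.1]
grip_width: 0.998
finger_force: 0.0
```

```bash
python3 - <<'E'
from h import *
look(.032,.3)
E
```

```text
45.7 world [675.6 206.1 222.3] car [225.4 245.4] yaw -3.39 w 91.7 f [0.6 0.5 0.1]
px [331. 208.] car [189.4 231. ] size [62.  80.6] yaw rel 7.0 ztop 41.6 
px [410. 355.] car [-13.4 120.8] size [ 5.8 52.3] yaw rel 0.4 ztop 53.0 
px [451. 360.] car [ 90.  122.7] size [ 15.2 286.7] yaw rel 26.8 ztop 52.9
```

The disturbance moved this channel to (189,231), yaw +7°; retarget.

Call:
{"fn": "carry_out", "kwargs": {
  "increments": [
    [[-0.0355,0.0145,0.04],0],
    [[0,0,0.04],-7],
    [[0,0,0.04],0],
    [[0,0,0.04],0],
    [[0,0,0.02],0],
    [[0,0,0.015],0],
    [[0,0,0.01],0],
    [[0,0,0.003],0],
    [[0,0,0],0],
    [[0,0,0],0]
  ]
}}

```text
clock: 47.0
position: [0.6404, 0.1946, 0.0145]
tcp_rot: [[0.998, 0.064, 0.001], [0.064, -0.998, 0.0], [0.001, -0.0, -1.0]]
wrist_force: [0.1, -0.6, -0.6]
grip_width: 0.999
finger_force: 0.0
```

Call:
{"fn": "carry_out", "kwargs": {
  "increments": [
    [[0,0,0],0],
    [[0,0,0],0],
    [[0,0,0],0],
    [[0,0,0],0],
    [[0,0,0],0],
    [[0,0,-0.02],0],
    [[0,0,-0.04],0],
    [[0,0,-0.04],7],
    [[0,0,-0.03],0],
    [[0,0,0],0]
  ],
  "fingers": 0.05
}}

```text
clock: 48.25
position: [0.6421, 0.1947, 0.148]
tcp_rot: [[0.998, -0.058, 0.008], [-0.058, -0.998, 0.001], [0.007, -0.001, -1.0]]
wrist_force: [-0.3, 0.1, -1.7]
grip_width: 0.669
finger_force: 20.0
```

Call:
{"fn": "carry_out", "kwargs": {
  "increments": [
    [[-0.02,0.02,0],0],
    [[-0.03,0.03,0],0],
    [[-0.03,0.03,0],0],
    [[-0.03,0.03,0],0],
    [[-0.03,0.03,0],0],
    [[-0.03,0.03,0],0],
    [[-0.019,0.014,0],0],
    [[0,0,0],0],
    [[0,0,0],0],
    [[0,0,0],0]
  ]
}}

```text
clock: 49.5
position: [0.4409, 0.0222, 0.1434]
tcp_rot: [[0.998, -0.057, -0.0], [-0.057, -0.998, 0.0], [-0.0, -0.0, -1.0]]
wrist_force: [-0.2, 0.7, -1.1]
grip_width: 0.674
finger_force: 20.0
```

```bash
python3 - <<'E'
from h import *
im=look(.032,.3);save("w6",im)
E
```

```text
49.5 world [440.9  22.2 143.4] car [ 1.7 48.2] yaw -3.29 w 61.9 f [-0.2  0.7 -1.1]
px [239. 196.] car [  2.2 106.5] size [33.4 76.6] yaw rel 0.2 ztop 53.2 
px [354. 231.] car [ 8.6 39.6] size [65.3 77.3] yaw rel -90.0 ztop 171.1 
px [510. 200.] car [  -0.7 -126.7] size [ 6.4 80.3] yaw rel 0.3 ztop 53.0
```

View pics/w6.png

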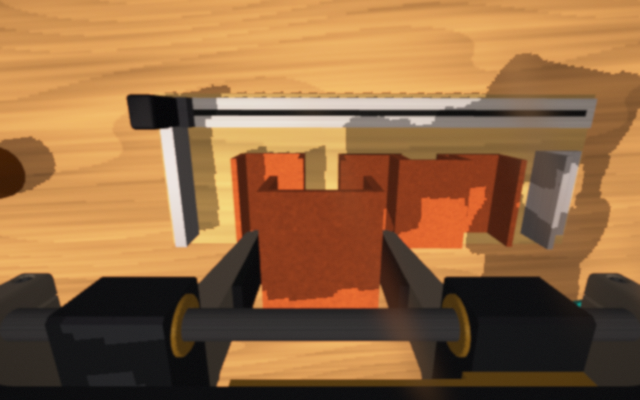

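The second channel hangs over the bay 2/3 gap (columns 258–385, flanges at 303/340); the first one sits at (440,200). Lower.

Call:
{"fn": "carry_out", "kwargs": {
  "increments": [
    [[-0.001,0.001,0.03],0],
    [[0,0,0.03],0],
    [[0,0,0.01],0],
    [[0,0,0.008],0],
    [[0,0,0.008],0],
    [[0,0,0.008],0],
    [[0,0,0.008],0],
    [[0,0,0.005],0],
    [[0,0,0.003],0],
    [[0,0,0.001],0]
  ]
}}

```text
clock: 50.8
position: [0.4393, 0.0209, 0.0325]
tcp_rot: [[0.998, -0.058, -0.0], [-0.058, -0.998, 0.0], [-0.0, -0.0, -1.0]]
wrist_force: [-0.2, -0.0, -2.1]
grip_width: 0.67
finger_force: 20.0
```

Call:
{"fn": "carry_out", "kwargs": {
  "increments": [
    [[0,0,0.001],0],
    [[0,0,0],0],
    [[0,0,0],0],
    [[0,0,0],0],
    [[0,0,0],0],
    [[0,0,0],0],
    [[0,0,0],0],
    [[0,0,0],0],
    [[0,0,0],0],
    [[0,0,0],0]
  ]
}}

```text
clock: 52.05
position: [0.4393, 0.0209, 0.0316]
tcp_rot: [[0.998, -0.058, -0.0], [-0.058, -0.998, 0.0], [-0.0, -0.0, -1.0]]
wrist_force: [0.2, -0.5, -1.3]
grip_width: 0.676
finger_force: 20.0
```

Call:
{"fn": "carry_out", "kwargs": {
  "increments": [
    [[0,0,0],0],
    [[0,0,0],0],
    [[0,0,0],0],
    [[0,0,0],0],
    [[0,0,-0.01],0],
    [[0,0,-0.03],0],
    [[0,0,-0.05],0],
    [[0,0,-0.05],0],
    [[0,0,0],0],
    [[0,0,0],0]
  ],
  "fingers": 0.072
}}

```text
clock: 53.3
position: [0.439, 0.021, 0.1714]
tcp_rot: [[0.998, -0.058, -0.0], [-0.058, -0.998, 0.0], [-0.0, -0.0, -1.0]]
wrist_force: [0.5, -0.3, -0.5]
grip_width: 0.782
finger_force: 0.0
```

Call:
{"fn": "carry_out", "kwargs": {
  "increments": [
    [[0.02,-0.02,0],0],
    [[0.02,-0.03,0],0],
    [[0.02,-0.03,0],0],
    [[0.017,-0.03,0],0],
    [[0,-0.025,0],0],
    [[0,0,0],0],
    [[0,0,0],0],
    [[0,0,0],0],
    [[0,0,0],0],
    [[0,0,0],0]
  ],
  "fingers": 0.0919
}}

```text
clock: 54.55
position: [0.5241, 0.1508, 0.1717]
tcp_rot: [[0.998, -0.059, 0.0], [-0.059, -0.998, -0.0], [0.0, -0.0, -1.0]]
wrist_force: [-0.3, 0.2, 0.1]
grip_width: 0.998
finger_force: 0.0
```

```bash
python3 - <<'E'
from h import *
im=look(.032,.3);save("w7",im)
im,d,K,R,c=snap("scene");P=cloud(d,K,R,c);m=orange(im)*(d>0)
t=(P[...,:2]*1000-O)@C.T
for y in(-48,47.5):
    k=(m>0)&(abs(t[...,0])<42)&(abs(t[...,1]-y)<33)&(P[...,2]>.045);z=P[k][:,2]*1000;tt=t[k];print(len(z),np.percentile(z,[5,50,95]).round(1));A=np.c_[tt,np.ones(len(tt))][z>np.median(z)-4];print(np.linalg.lstsq(A,z[z>np.median(z)-4],rcond=None)[0])
E
```

```text
54.55 world [524.1 150.8 171.7] car [ 77.3 181.4] yaw -3.37 w 91.7 f [-0.3  0.2  0.1]
px [376. 260.] car [  0.5 120.9] size [ 5.5 80.4] yaw rel -0.2 ztop 53.2 
px [461. 247.] car [ 87.7 119.3] size [1.7 6.4] yaw rel -81.7 ztop 195.2 
px [548. 251.] car [41.  18.7] size [ 65.9 224.2] yaw rel 70.3 ztop 58.5 
px [619. 251.] car [  16.2 -127.3] size [ 7.1 47.1] yaw rel -0.2 ztop 53.4 
484 [50.  53.9 58.7]
[ 1.01870007e-03 -2.13997230e-03  5.41716101e+01]
456 [49.6 53.8 58. ]
[ 3.15637100e-03 -2.75885203e-03  5.42664855e+01]
```

View pics/w7.png

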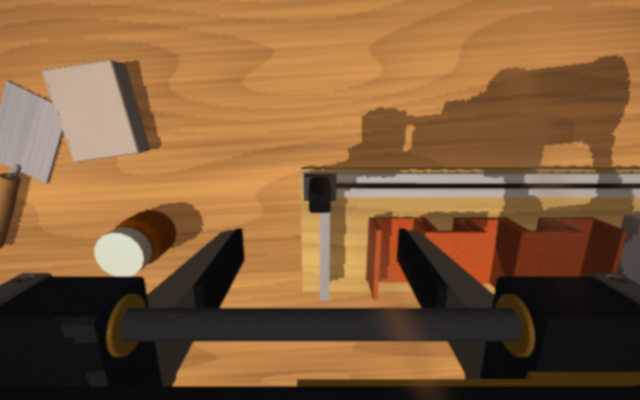

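Both covers sit level, tops about 57 mm above the table, and the stop grip (320,192) is between the fingers. Now grip the stop and bring it up to about 4 mm off the last channel.

Call:
{"fn": "carry_out", "kwargs": {
  "increments": [
    [[0.001,0,0.04],0],
    [[0,0,0.04],0],
    [[0,0,0.02],0],
    [[0,0,0.012],0],
    [[0,0,0.01],0],
    [[0,0,0],0],
    [[0,0,0],0],
    [[0,0,0],0],
    [[0,0,0],0],
    [[0,0,0],0]
  ]
}}

```text
clock: 55.9
position: [0.5252, 0.1511, 0.0498]
tcp_rot: [[0.998, -0.058, 0.0], [-0.058, -0.998, 0.0], [0.0, -0.0, -1.0]]
wrist_force: [0.3, -0.1, -0.3]
grip_width: 0.999
finger_force: 0.0
```

Call:
{"fn": "carry_out", "kwargs": {
  "increments": [
    [[0,0,0],0],
    [[0,0,0],0],
    [[0,0,0],0],
    [[0,0,0],0],
    [[0,0,0],0],
    [[0,0,0],0],
    [[0,0,0],0],
    [[0,0,0],0],
    [[0,0,0],0],
    [[0,0,0],0]
  ],
  "fingers": 0.01,
  "newtons": 15
}}

```text
clock: 57.15
position: [0.525, 0.1511, 0.0496]
tcp_rot: [[0.998, -0.058, -0.0], [-0.058, -0.998, 0.0], [-0.0, -0.0, -1.0]]
wrist_force: [0.5, 0.7, 0.1]
grip_width: 0.217
finger_force: 15.0
```

Call:
{"fn": "carry_out", "kwargs": {
  "increments": [
    [[0,0.004,0],0],
    [[0,0.004,0],0],
    [[0,0.004,0],0],
    [[0,0.004,0],0],
    [[0,0.004,0],0],
    [[0,0.004,0],0],
    [[0,0.004,0],0],
    [[0,0.004,0],0],
    [[0,0,0],0],
    [[0,0,0],0]
  ]
}}

```text
clock: 58.4
position: [0.5231, 0.1187, 0.0496]
tcp_rot: [[0.998, -0.058, -0.0], [-0.058, -0.998, -0.001], [-0.0, 0.001, -1.0]]
wrist_force: [-0.3, -1.1, 0.6]
grip_width: 0.214
finger_force: 15.0
```

```bash
python3 - <<'E'
from h import *
where()
E
```

```text
58.4 world [523.1 118.7  49.6] car [ 78.2 149.3] yaw -3.33 w 19.7 f [-0.3 -1.1  0.6]
```

Call:
{"fn": "carry_out", "kwargs": {
  "increments": [
    [[0,0.002,0],0],
    [[0,0.002,0],0],
    [[0,0.002,0],0],
    [[0,0.002,0],0],
    [[0,0.001,0],0],
    [[0,0,0],0],
    [[0,0,0],0],
    [[0,0,0],0],
    [[0,0,0],0],
    [[0,0,0],0]
  ]
}}

```text
clock: 59.65
position: [0.5226, 0.11, 0.0496]
tcp_rot: [[0.998, -0.058, -0.0], [-0.058, -0.998, -0.0], [-0.0, 0.0, -1.0]]
wrist_force: [-0.9, 0.0, 0.4]
grip_width: 0.215
finger_force: 15.0
```

Call:
{"fn": "carry_out", "kwargs": {
  "increments": [
    [[0,0,0],0],
    [[0,0,0],0],
    [[0,0,0],0],
    [[0,0,-0.02],0],
    [[0,0,-0.05],0],
    [[0,0,-0.05],0],
    [[0,0,-0.05],0],
    [[0.02,0.02,-0.02],0],
    [[0.03,0.04,0],0],
    [[0.03,0.04,0],0]
  ],
  "fingers": 0.06
}}

```text
clock: 60.9
position: [0.5976, 0.0047, 0.2403]
tcp_rot: [[0.998, -0.057, 0.001], [-0.057, -0.998, -0.0], [0.001, 0.0, -1.0]]
wrist_force: [-0.4, -0.4, -0.4]
grip_width: 0.655
finger_force: 0.0
```

Call:
{"fn": "carry_out", "kwargs": {
  "increments": [
    [[0.02,0.03,-0.02],0],
    [[0,0,-0.04],0],
    [[0,0,0],0],
    [[0,0,0],0],
    [[0,0,0],0],
    [[0,0,0],0],
    [[0,0,0],0],
    [[0,0,0],0],
    [[0,0,0],0],
    [[0,0,0],0]
  ]
}}

```text
clock: 62.15
position: [0.615, -0.0255, 0.2997]
tcp_rot: [[0.998, -0.058, 0.0], [-0.058, -0.998, -0.0], [0.0, 0.0, -1.0]]
wrist_force: [-0.1, 1.0, -0.4]
grip_width: 0.654
finger_force: 0.0
```

```bash
python3 - <<'E'
from h import *
where();im,d,K,R,c=snap("wrist");P=cloud(d,K,R,c);t=(P[...,:2]*1000-O)@C.T
save("w8",im)
k=(P[...,2]>.047)&(P[...,2]<.054)&(abs(t[...,0])<38)
for lo,hi in((115,127),(127,150),(-135,-120),(-175,-155)):
    q=t[k&(t[...,1]>lo)&(t[...,1]<hi)];print(lo,len(q),np.percentile(q,[3,50,97],axis=0).round(1).tolist() if len(q) else "")
k=(P[...,2]>.0545)&(P[...,2]<.065)&(abs(t[...,1])<100)
n,l,st,_=cv2.connectedComponentsWithStats(k.astype(np.uint8))
for i in range(1,n):
    if st[i,4]>300:print(cv2.minAreaRect(t[l==i].astype(np.float32)),np.percentile(P[l==i][:,2],[5,95]))
E
```

```text
62.15 world [615.  -25.5 299.7] car [178.3  10.8] yaw -3.34 w 60.1 f [-0.1  1.  -0.4]
115 0 
127 0 
-135 0 
-175 66 [[15.2, -167.9], [27.2, -164.8], [37.2, -162.7]]
((3.0098037719726562, 44.654632568359375), (61.9544563293457, 75.46439361572266), 89.89733123779297) [0.05587745 0.05857085]
((3.1018447875976562, -50.91688537597656), (75.32501220703125, 62.041351318359375), 0.24797271192073822) [0.05595415 0.05857925]
```

View pics/w8.png

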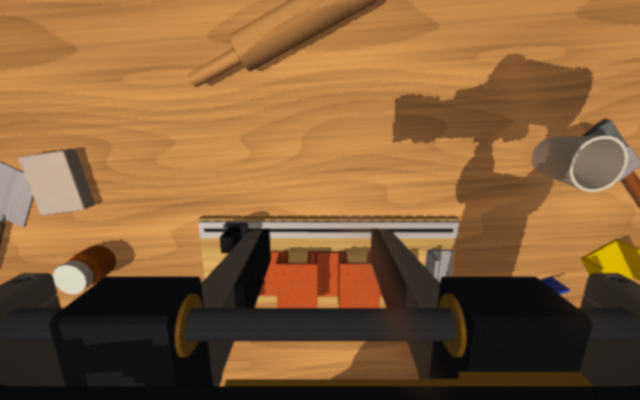

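The gripper hides the gap from here, and the bystanders are where they were. Back off to the overview pose for the final check.

Call:
{"fn": "carry_out", "kwargs": {
  "increments": [
    [[-0.03,0,-0.03],0],
    [[-0.04,0,-0.03],0],
    [[-0.04,0,0],0],
    [[-0.03,0,0],0],
    [[0,0,0],0],
    [[0,0,0],0],
    [[0,0,0],0],
    [[0,0,0],0],
    [[0,0,0],0],
    [[0,0,0],0]
  ]
}}

```text
clock: 63.45
position: [0.4753, -0.0173, 0.3595]
tcp_rot: [[0.998, -0.058, -0.0], [-0.058, -0.998, 0.0], [-0.0, -0.0, -1.0]]
wrist_force: [1.0, 0.0, 0.2]
grip_width: 0.651
finger_force: 0.0
```

```bash
python3 - <<'E'
from h import *
where();im,d,K,R,c=snap("wrist");P=cloud(d,K,R,c);t=(P[...,:2]*1000-O)@C.T
save("w9",cv2.resize(im[90:280,170:460],None,fx=2.7,fy=2.7))
k=(P[...,2]>.047)&(P[...,2]<.056)&(abs(t[...,0])<36)
print(np.histogram(t[k][:,1],bins=np.arange(112,150,2)))
m=orange(im)>0
for y in(-127,122):
    q=t[k&m&(abs(t[...,1]-y)<6)];print(y,np.percentile(q,[3,50,97],axis=0).round(1).tolist())
E
```

```text
63.45 world [475.3 -17.3 359.5] car [38.4 10.7] yaw -3.34 w 59.8 f [1.  0.  0.2]
(array([ 0,  0, 30, 60, 57, 25,  0,  3, 71, 49, 56, 63, 48, 11,  0,  0,  0,
        0]), array([112, 114, 116, 118, 120, 122, 124, 126, 128, 130, 132, 134, 136,
       138, 140, 142, 144, 146, 148]))
-127 [[-32.7, -129.8], [1.5, -126.9], [33.1, -124.9]]
122 [[-32.6, 117.7], [1.4, 119.7], [34.4, 122.7]]
```

View pics/w9.png

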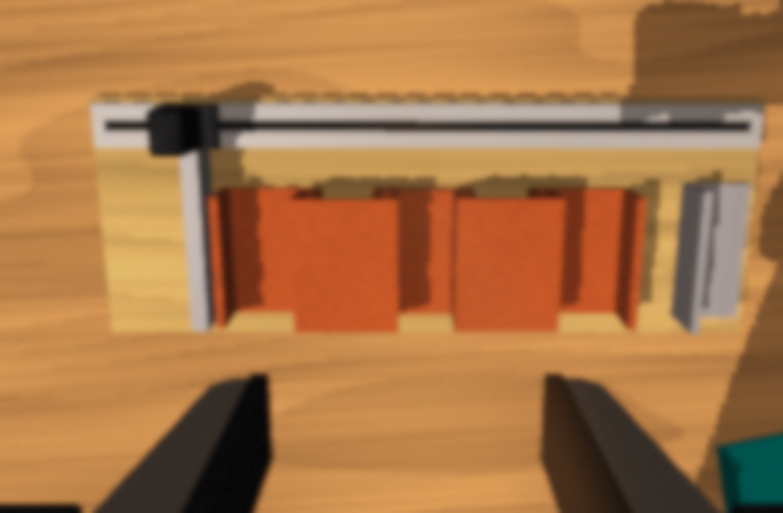

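The final view shows the three uprights in place, both covers seated, and the stop (195,240 in the crop) about 5 mm off the last channel with the row undisturbed. Hand in.

```bash
python3 -c "
from bench import arm;print(arm.job_done())"
```

```text
the job is handed in; nothing more can be done
None
```

I packed the carrier and handed the job in at about 63 s: all three open-up channels are on their places, both open-down channels sit level over the gaps between places 1–2 and 2–3, and the end stop is about 4–5 mm from the last channel.

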